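# Run the thread ring gauge down to its seat and log the turns

### The job

Take the red spinner knob of the ring gauge and screw the gauge clockwise down the threaded stud, counting the turns, until you feel it seat and the resistance clearly rises: leave it snug, never forced. Then slide the yellow tally pointer to the number of turns that took, parts of a turn included, let go, and leave the other things on the bench where they are.

Things in the scene. Friction and masses are not known exactly. Their poses are not given: they have to be found in the camera images.
- stand: blue fixture fixed to the bench: base 90 x 90 x 12 mm, round boss 60 mm diameter, top at 60 mm. Origin: centre of its underside. The gauge's seat (stiff spring washer) is out of sight inside the boss; its depth differs (met after 1.6 to 3.3 turns). From there the force needed to keep turning the knob grows by some 25 N a turn: 4 to 12 N is snug, above about 20 N is forced (felt while turning; less when stopped).
- stud: upright steel stud fixed in the stand, right-hand trapezoidal thread, 16 mm diameter, pitch 4 mm, top 97 mm above the bench. Origin: on its axis at bench height, z up along the axis; this is the axis the gauge turns on.
- gauge: knurled dark ring gauge on the stud, thread started: ring 50 mm diameter, 14 mm high, with a nose below that enters the boss and a bar whose top is 10 mm above the ring's underside. Origin: on the axis at the ring's underside, at the start 77 mm above the bench; x axis along the bar to the knob. Sinks 4 mm per clockwise turn (from above), drag about 0.8 N at the knob, stays where it is left.
- knob_top (a point): centre of the top of the red knob: upright, round, 18 mm diameter, 42 mm tall, on the bar's end 50 mm from the stud's axis; at the start its top is 131 mm above the bench; it sinks with the gauge. It spins on its own axis, so a gripper that does not turn can lead it round; it has 4 mm of soft play towards and away from the stud. Turns count from where it stands at the start.
- tally_base: aluminium tally scale fixed to the bench, 60 x 150 x 14 mm, with black marks. Origin: centre of its underside; the pointer slides along its y axis; zero lies 50 mm on the -y side of the origin. Long marks every 20 mm are whole turns 0 to 5, short marks are half turns.
- tally (a joint): position of the yellow pointer along the scale in m: 0 at zero turns, 0.020 for each turn, up to 0.100. It slides with about 1.5 N of friction and stays where it is left.
- tally_top (a point): centre of the top of the yellow pointer block, 26 mm (across the scale) x 20 mm (along it) x 40 mm high, top 54.5 mm above the bench; a red line across it shows where it reads.
- calliper: steel calliper 200 mm long lying on the bench, a bystander. Origin: centre of its underside.
- tweezers: tweezers 115 mm long lying on the bench, a bystander. Origin: centre of its underside.
- marker: black marker pen 136 mm long lying on the bench, a bystander. Origin: centre of its underside.
- pliers_0: pliers with red handles, 147 mm long, lying on the bench, a bystander. Origin: centre of its underside.
- gauge_case: flat wooden case 92 x 130 x 34 mm, a bystander. Origin: centre of its underside.

How it is judged:
By the outcome, as a careful person would: the job done as asked, in the order asked, and still so for the second after the job is handed in, with the robot touching nothing.
It also fails if it takes over 72 s, if anything falls off the work surface, if the arm or the gripper's body presses on something with over 40 N, if the wrist force passes 120 N, or if a joint passes its speed limit or range.

### The arm

A 6-joint arm with a two-finger parallel gripper is mounted at the origin on a cart in front of the work surface, level with it; the furniture and walls round the work are solid. World frame = base frame: x ahead of the robot, y to its left, z up, the work surface at z = 0. Lengths are in m, angles in rad, forces in N, time in s.
With the tool pointing down it reaches from about 0.3 to 0.875 m from the base axis. Payload 6.4 kg.
Tool frame: the origin (TCP) lies midway between the tips of the shut fingers; the grasp point (between the pads) lies 19 mm behind it; x points along the fingers, y is the direction in which the jaws open and shut, and the axes are right-handed (so a half turn about x gives the same grasp; the last joint's range is limited). The gripper opens to 85 mm and grips with 20 to 120 N. Pads are 22 mm wide; open, the fingers measure 114 mm over their backs; the gripper's body (76 mm by 85 mm) begins 54 mm behind the grasp point. The pads swing forward as they close: fully open they stand 13 mm farther back than shut.
Start: joints at [0.982, 0.181, 1.607, -0, 1.354, -0.206], TCP at [0.215, 0.533, 0.231] pointing down, gripper open.
Joint ranges: [-2.99, 2.99], [-0.89, 2.07], [0.3, 2.58], [-1.14, 4.28], [0, 2.63], [-3.12, 3.12]. Speed limits (rad/s): [2.57, 2.57, 3.01, 3.14, 3.14, 3.14].

### API

Orientations are given as a unit quaternion [w, x, y, z].
In Python, from bench import ctrl gives the robot as it stands.
- The arm moves only by the tool servo_tool, never from a script. Its argument "targets" is a list of rows, each a list of 7 numbers: the turn, a rotation vector about the tool's x, y, z in rad, then the shift along the tool's x, y, z in mm, then the opening, from -1 (shut) to 1 (fully open). A call has exactly 8 rows; each row is the pose to reach, as a shift and turn from the pose measured when the call began, along the tool's axes at that moment; what a row does not reach only later rows make up. A row lasts 1/8 s, in which the tool goes at most 62.5 mm and 10.7 degrees, less where a joint would pass 70% of its speed; a pose out of reach is approached as far as the arm can. A call with a gripper value outside its range is refused whole. The fingers move at their own pace and stop on an object; the grip force is fixed at half the most. Time passes only in rows, so rows that repeat a pose let the fingers close, or fill a call up. It gives the time, the measured TCP pose, the force and the opening at its end, in the units of the state.
- ctrl.get_obs(): the state, without advancing time (a new reading comes with each control period).
- ctrl.camera(name): name is "side" or "top"; returns a dict with "pixels" (400x640x3 uint8, blue, green, red), "intrinsics" (3x3 intrinsics, pixels), "D" ([k1, k2, p1, p2, k3] as OpenCV has them; the pictures are not rectified), "R" (3x3) and "t" (3): a world point X has camera coordinates R X + t. Camera axes: x right, y down, z forward; pixel columns grow to the right and rows downward; lengths in m; the calibration is good to about 2 mm. A picture is of the moment at which its call begins. There is no depth.
- ctrl.hand_in(): hands the job in, once; it reports no verdict.
The state is a dict: "time_s": time; "q": joint angles; "dq": joint speeds; "joint_efforts": joint torques, N m; "eef_pos": TCP position; "eef_rot": TCP orientation; "wrist_force": force on the tool from outside, world axes, zero at the start; "torque": the same for the moment, N m; "opening": opening from 0.0 (shut) to 1.0 (fully open).
Only numpy, scipy, OpenCV 4.12 (cv2) and the standard library are available. Lean on these libraries where they do the work, as an engineer would, in place of code of your own. Each camera call takes 0.05 s, during which the arm holds its last target.

## Working session

There is one attempt and no reset: what is moved stays moved. The work goes in short steps, Python scripts to look and compute and a tool call to move; the robot and the scene stay as the last step left them, time stands still between calls to the robot, and variables do not carry over. Pictures are saved under pics/ and viewed, and the job is handed in when it is done.

Besides the shell and the picture viewer there is one more tool, called after "Emit:" as name([rows], argument=value, ...), one row to a line, values as JSON. servo_tool: Moves the arm, as the interface text tells. Its arguments: {"type":"object","properties":{"targets":{"type":"array","items":{"type":"array","items":{"type":"number"}}}},"required":["targets"]}

```bash
mkdir -p pics; ls; python3 - <<'E'
from bench import ctrl
import cv2,numpy as np,pickle
o=ctrl.get_obs();print({k:np.round(v,3) for k,v in o.items()})
for n in("side","top"):
    c=ctrl.camera(n);cv2.imwrite(f"pics/{n}0.png",c["pixels"]);pickle.dump(c,open(f"{n}0.pkl","wb"))
    print(n,c["intrinsics"],c["D"],c["R"],c["t"])
E
```

```text
pics
{'time_s': np.float64(0.0), 'q': array([ 0.982,  0.182,  1.608,  0.   ,  1.354, -0.206]), 'dq': array([ 0.001,  0.001, -0.001,  0.   , -0.002,  0.   ]), 'joint_efforts': array([-0.0000e+00, -4.4488e+01, -3.5133e+01, -0.0000e+00,  9.0000e-03,
       -0.0000e+00]), 'eef_pos': array([0.214, 0.533, 0.23 ]), 'eef_rot': array([ 0.694,  0.134,  0.694, -0.135]), 'wrist_force': array([-0.894, -0.175, -0.709]), 'torque': array([-0.071,  0.038, -0.005]), 'opening': np.float64(1.0)}
side [[382.29293792   0.         316.42805086]
 [  0.         382.29293792 199.30295899]
 [  0.           0.           1.        ]] [-0.05341506  0.          0.          0.          0.        ] [[ 0.83168984 -0.55520245 -0.00649977]
 [-0.35329319 -0.52012771 -0.77759314]
 [ 0.42834091  0.64901264 -0.62873418]] [-0.35520952  0.31990336  0.66641698]
top [[386.44491722   0.         316.16193267]
 [  0.         386.44491722 199.01521913]
 [  0.           0.           1.        ]] [-0.00032903  0.          0.          0.          0.        ] [[-0.08226079 -0.99660558  0.00323849]
 [-0.97479515  0.0797835  -0.20834828]
 [ 0.20738268 -0.02029576 -0.97804934]] [0.10255819 0.47550778 1.02117961]
```

View pics/side0.png

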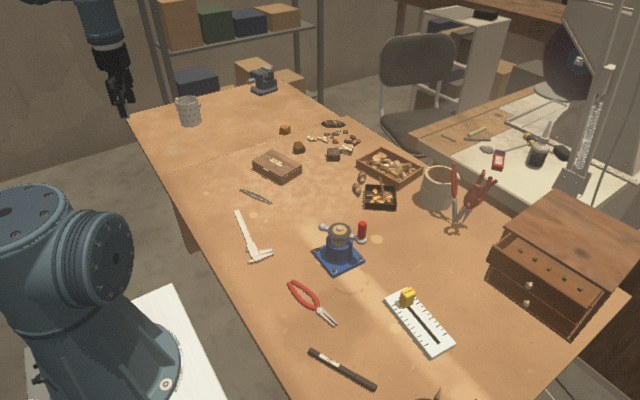

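View pics/top0.png

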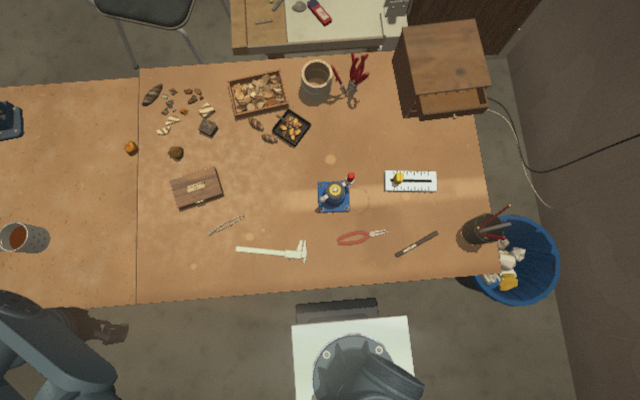

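The side view shows the stand at about (338,250), the red knob at (362,231) and the pointer at (407,297). In the top view they are at (334,195), (351,177) and (398,180). Next I'll measure them.

```bash
cat > h.py <<'E'
import cv2,numpy as np,pickle
def ray(c,uv):
    p=cv2.undistortPoints(np.array([[uv]],float),c["intrinsics"],np.array(c["D"]))[0,0]
    R=np.array(c["R"]);t=np.array(c["t"])
    return -R.T@t, R.T@np.array([p[0],p[1],1])
def onz(c,uv,z):
    o,d=ray(c,uv);return o+d*(z-o[2])/d[2]
def proj(c,X):
    R=np.array(c["R"]);return cv2.projectPoints(np.array(X,float).reshape(-1,1,3),cv2.Rodrigues(R)[0],np.array(c["t"]),c["intrinsics"],np.array(c["D"]))[0][:,0]
def tri(c1,u1,c2,u2):
    o1,d1=ray(c1,u1);o2,d2=ray(c2,u2)
    s=np.linalg.lstsq(np.c_[d1,-d2],o2-o1,rcond=None)[0]
    a=o1+d1*s[0];b=o2+d2*s[1];return (a+b)/2,np.linalg.norm(a-b)
def mask(c,name,roi):
    h=cv2.cvtColor(c["pixels"],cv2.COLOR_BGR2HSV);H,S,V=[h[...,i].astype(int) for i in range(3)]
    m={"red":((H<8)|(H>172))&(S>150)&(V>70),"yel":(H>20)&(H<34)&(S>130)&(V>90),"blue":(H>100)&(H<125)&(S>110)}[name]
    z=np.zeros(m.shape,np.uint8);x0,y0,x1,y1=roi;z[y0:y1,x0:x1]=m[y0:y1,x0:x1];return z
E
python3 - <<'E'
from h import *
rois={"side":{"red":(345,205,380,255),"yel":(390,280,430,320),"blue":(300,210,375,285)},"top":{"red":(340,165,362,190),"yel":(385,165,412,195),"blue":(310,170,360,220)}}
for n in rois:
    c=pickle.load(open(n+"0.pkl","rb"))
    for k,r in rois[n].items():
        m=mask(c,k,r);cs,_=cv2.findContours(m,0,2);q=max(cs,key=cv2.contourArea)
        print(n,k,m.sum(),cv2.boundingRect(q),cv2.minAreaRect(q),cv2.boxPoints(cv2.minAreaRect(q)).round(1).tolist())
    r=(290,200,460,360) if n=="side" else (305,150,445,225)
    im=c["pixels"][r[1]:r[3],r[0]:r[2]];s=4.6 if n=="side" else 5.5
    cv2.imwrite(f"pics/{n}0z.png",cv2.resize(im,None,fx=3.7 if n=="side" else 5.5,fy=3.7 if n=="side" else 5.5,interpolation=cv2.INTER_CUBIC))
E
```

```text
side red 95 (358, 221, 9, 18) ((361.9139404296875, 229.44674682617188), (7.1523237228393555, 17.20178985595703), 5.194429397583008) [[357.6000061035156, 237.6999969482422], [359.1000061035156, 220.60000610351562], [366.29998779296875, 221.1999969482422], [364.70001220703125, 238.3000030517578]]
side yel 129 (401, 287, 14, 20) ((407.5, 296.5), (19.0, 13.0), 90.0) [[401.0, 287.0], [414.0, 287.0], [414.0, 306.0], [401.0, 306.0]]
side blue 1 (324, 262, 1, 1) ((324.0, 262.0), (0.0, 0.0), 0.0) [[324.0, 262.0], [324.0, 262.0], [324.0, 262.0], [324.0, 262.0]]
top red 44 (348, 173, 6, 9) ((350.5, 177.0), (8.0, 5.0), 90.0) [[348.0, 173.0], [353.0, 173.0], [353.0, 181.0], [348.0, 181.0]]
top yel 73 (394, 173, 9, 11) ((398.0, 178.0), (10.0, 8.0), 90.0) [[394.0, 173.0], [402.0, 173.0], [402.0, 183.0], [394.0, 183.0]]
top blue 299 (319, 185, 30, 27) ((337.47576904296875, 202.37185668945312), (19.812753677368164, 34.31361389160156), 58.73627471923828) [[317.70001220703125, 202.8000030517578], [347.0, 185.0], [357.29998779296875, 201.89999389648438], [328.0, 219.6999969482422]]
```

```bash
ls pics
```

```text
side0.png
side0z.png
top0.png
top0z.png
```

View pics/side0z.png

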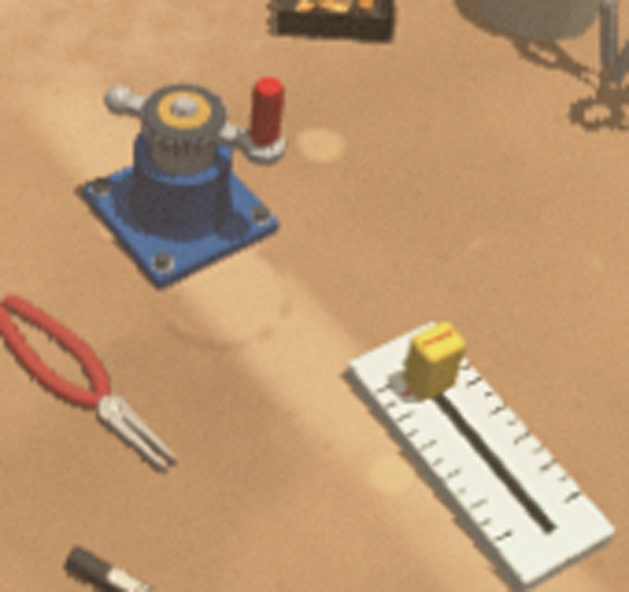

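View pics/top0z.png

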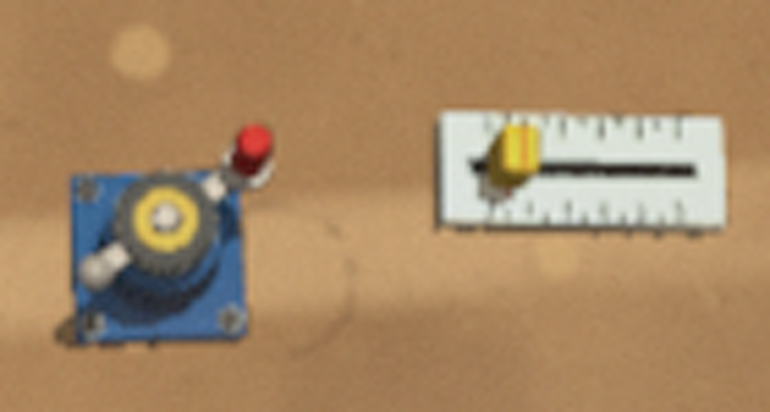

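```bash
python3 - <<'E'
from h import *
S=pickle.load(open("side0.pkl","rb"));T=pickle.load(open("top0.pkl","rb"))
s=lambda x,y:((x+.5)/3.7-.5+290,(y+.5)/3.7-.5+200)
t=lambda x,y:((x+.5)/5.5-.5+305,(y+.5)/5.5-.5+150)
for n,a,b,z in[("knobtop",s(269,86),t(257,139),.131),("studtop",s(185,105),t(165,214),.097),("tallytop",s(437,340),t(520,146),.0545)]:
    print(n,tri(S,a,T,b),onz(S,a,z),onz(T,b,z))
for n,cs in[("S",[(352,366),(437,322),(614,528),(520,583)]),("T",[(443,112),(722,118),(724,228),(441,224)])]:
    P=np.array([onz(S if n=="S" else T,(s if n=="S" else t)(*c),.014) for c in cs]);print(n,P.round(4).tolist(),P.mean(0))
P=[onz(T,t(*c),.012) for c in[(72,176),(243,340),(75,338)]];print("stand T",(P[0]+P[1])/2,P)
P=[onz(S,s(*c),.012) for c in[(78,188),(279,224),(163,282)]];print("stand S",(P[0]+P[1])/2,P)
# marks
for n,c in[("0L T",t(489,126)),("5 T",t(680,128)),("0b T",t(489,205)),("5b T",t(680,213))]: print(n,onz(T,c,.014))
E
```

```text
knobtop (array([ 0.52099729, -0.03094867,  0.13298556]), np.float64(0.00010856909639006734)) [ 0.52253952 -0.02934756  0.131     ] [ 0.52148359 -0.03116173  0.131     ]
studtop (array([0.49685069, 0.01296822, 0.09710643]), np.float64(3.918950387965271e-05)) [0.49694105 0.01305332 0.097     ] [0.49685749 0.01296889 0.097     ]
tallytop (array([ 0.52743356, -0.17317602,  0.05492328]), np.float64(0.00015321448111208606)) [ 0.52763422 -0.17295124  0.0545    ] [ 0.52761164 -0.17332249  0.0545    ]
S [[0.5028, -0.1399, 0.014], [0.5634, -0.1444, 0.014], [0.5459, -0.2902, 0.014], [0.4849, -0.2839, 0.014]] [ 0.52425209 -0.21460769  0.014     ]
T [[0.5598, -0.145, 0.014], [0.5445, -0.2921, 0.014], [0.4851, -0.2843, 0.014], [0.4993, -0.1367, 0.014]] [ 0.52220686 -0.21453175  0.014     ]
stand T [0.49410252 0.0132689  0.012     ] [array([0.54147866, 0.05382983, 0.012     ]), array([ 0.44672638, -0.02729202,  0.012     ]), array([0.45489549, 0.05948625, 0.012     ])]
stand S [0.49453869 0.01339035 0.012     ] [array([0.45168458, 0.06071764, 0.012     ]), array([ 0.5373928 , -0.03393694,  0.012     ]), array([ 0.45182262, -0.03093873,  0.012     ])]
0L T [ 0.55021694 -0.16837744  0.014     ]
5 T [ 0.54089696 -0.26908834  0.014     ]
0b T [ 0.50746682 -0.16304648  0.014     ]
5b T [ 0.49500265 -0.26249129  0.014     ]
```

Stud axis is near (0.496, 0.013), the knob near (0.521, -0.0305), and the tally runs along (-0.108, -0.994). I'll go above the knob and turn the jaws along the scale direction on the way.

Emit:
servo_tool([
  [-0.03,0,0,3,-30,37,0],
  [-0.07,0,0,6,-68,83,0],
  [-0.11,0,0,8,-106,129,0],
  [-0.14,0,0,11,-144,175,0],
  [-0.17,0,0,14,-182,221,0],
  [-0.21,0,0,16,-220,267,0],
  [-0.24,0,0,18,-258,313,0],
  [-0.276,0,0,20,-290,352,0],
])

```text
time_s: 1.1
eef_pos: [0.4332, 0.1304, 0.2107]
eef_rot: [0.706, 0.037, 0.706, -0.038]
wrist_force: [1.0, 0.5, -0.4]
opening: 0.497
```

```bash
cat > g.py <<'E'
from h import *
from bench import ctrl
from scipy.spatial.transform import Rotation as Ro
AX=np.array([.496,.013])
def st():
    o=ctrl.get_obs();q=o["eef_rot"];R=Ro.from_quat([q[1],q[2],q[3],q[0]]).as_matrix()
    return o,np.array(o["eef_pos"]),R
def go(target):
    o,p,R=st();print("t",o["time_s"],"p",p.round(4),"F",np.round(o["wrist_force"],2),"op",o["opening"].round(3) if hasattr(o["opening"],"round") else o["opening"],"ydir deg",np.degrees(np.arctan2(R[1,1],R[0,1])).round(2),"x",R[:,0].round(3),"q",np.round(o["q"],2))
    print("shift mm",(R.T@(np.array(target)-p)*1000).round(1))
E
python3 -c "
from g import *
go([.521,-.0305,.18])"
```

```text
t 1.1 p [0.4332 0.1304 0.2107] F [ 0.98  0.5  -0.42] op 0.49698106169707706 ydir deg 83.89 x [-0.001 -0.001 -1.   ] q [ 0.03 -0.08  1.92 -0.    1.3  -1.43]
shift mm [  30.8 -150.6  104.4]
```

Emit:
servo_tool([
  [0,0,0,4,-25,17,0],
  [0,0,0,10,-62,43,0],
  [0,0,0,18,-100,70,0],
  [0,0,0,26,-130,90,0],
  [0,0,0,31,-147,102,0],
  [0,0,0,31,-150.6,104.4,0],
  [0,0,0,31,-150.6,104.4,0],
  [0,0,0,31,-150.6,104.4,0],
])

```text
time_s: 2.1
eef_pos: [0.5207, -0.0294, 0.1801]
eef_rot: [0.706, 0.037, 0.706, -0.038]
wrist_force: [-0.3, 0.4, -0.6]
opening: 0.506
```

```bash
python3 - <<'E'
from g import *
go([.521,-.0305,.105])
for n,r in(("side",(300,130,420,250)),("top",(290,130,410,220))):
    c=ctrl.camera(n);im=c["pixels"][r[1]:r[3],r[0]:r[2]];cv2.imwrite(f"pics/{n}1z.png",cv2.resize(im,None,fx=5,fy=5,interpolation=cv2.INTER_CUBIC))
E
```

```text
t 2.1 p [ 0.5207 -0.0294  0.1801] F [-0.33  0.41 -0.6 ] op 0.5059534420615331 ydir deg 83.97 x [-0.001 -0.001 -1.   ] q [-0.28  0.12  1.79 -0.    1.24 -1.75]
shift mm [75.1 -1.   0.4]
```

View pics/side1z.png

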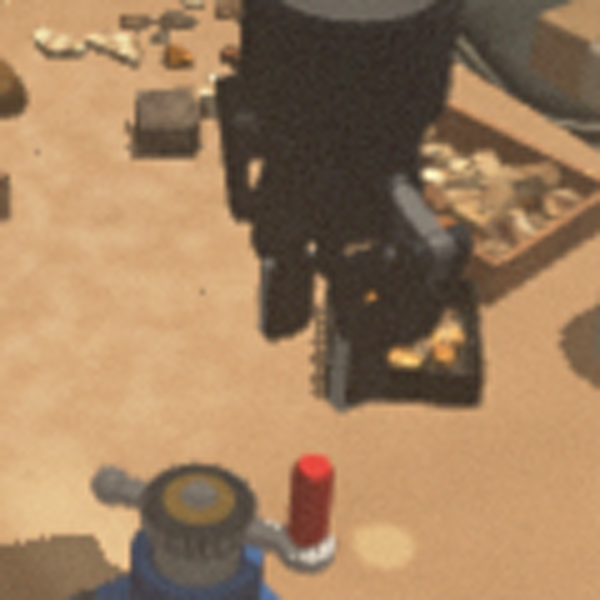

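View pics/top1z.png

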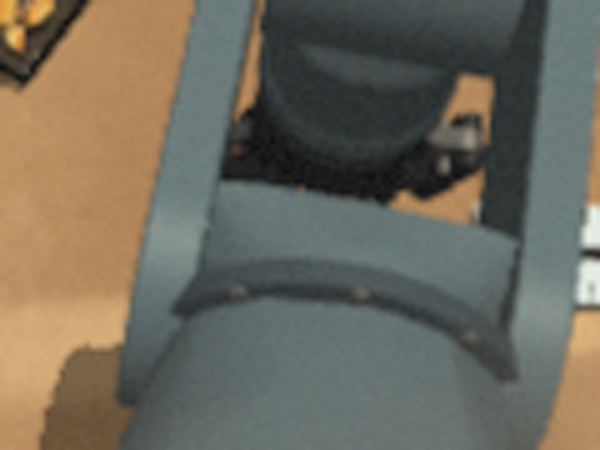

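The side view shows the fingers (tips near (285,330) and (345,400) in the zoom) above the knob at (313,470), consistent with the pose. Now I'll descend and grip.

Emit:
servo_tool([
  [0,0,0,12,-1,0,0],
  [0,0,0,32,-1,0.5,0],
  [0,0,0,54,-1,0.5,0],
  [0,0,0,70,-1,0.5,0],
  [0,0,0,77,-1,0.5,0],
  [0,0,0,77,-1,0.5,-0.4],
  [0,0,0,77,-1,0.5,-1],
  [0,0,0,77,-1,0.5,-1],
])

```text
time_s: 3.2
eef_pos: [0.5216, -0.0309, 0.1038]
eef_rot: [0.706, 0.037, 0.706, -0.038]
wrist_force: [-0.4, -1.4, -0.4]
opening: 0.185
```

```bash
python3 - <<'E'
from g import *
go([.521,-.0305,.103])
c=ctrl.camera("side");r=(300,130,420,250);im=c["pixels"][r[1]:r[3],r[0]:r[2]];cv2.imwrite("pics/side2z.png",cv2.resize(im,None,fx=5,fy=5,interpolation=cv2.INTER_CUBIC))
o,p,R=st();print(o["wrist_force"],o["torque"],o["opening"])
E
```

```text
t 3.2 p [ 0.5216 -0.0309  0.1038] F [-0.4  -1.37 -0.43] op 0.1846926821727232 ydir deg 83.97 x [ 0.001 -0.002 -1.   ] q [-0.29  0.22  1.84 -0.    1.08 -1.75]
shift mm [ 0.8  0.3 -0.6]
[-0.92762682 -0.63965963  0.43194467] [0.01136562 0.02864556 0.01217424] 0.1890451244983438
```

View pics/side2z.png

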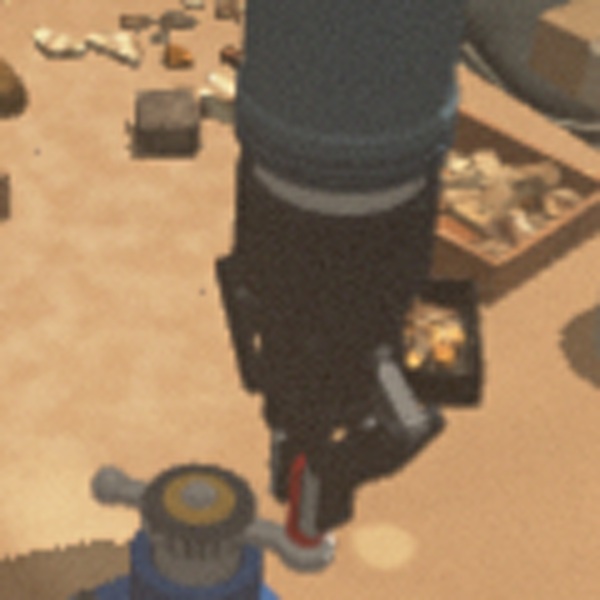

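Gripped: the red knob is between the fingers at about (305,500) in the zoom. Next is a row planner for the helix.

```bash
cat > turn.py <<'E'
import sys,json,os
from g import *
C=np.array([.4964,.013]);Rr=.050;T0=-60.2;Z0=.1038
o,p,R=st()
d=p[:2]-C;ang=np.degrees(np.arctan2(d[1],d[0]))
prev=json.load(open("cum.json")) if os.path.exists("cum.json") else 0.
cum=T0-ang
while cum<prev-90: cum+=360
json.dump(max(cum,0),open("cum.json","w"))
a=np.radians(ang);rad=np.array([np.cos(a),np.sin(a)]);tan=np.array([np.sin(a),-np.cos(a)])
F=np.array(o["wrist_force"])
print("t %.2f p %s r %.4f cum %.1f deg = %.3f turns; Ftan(drag) %.2f Frad %.2f Fz %.2f tz %.3f op %.3f dzerr mm %.2f"%(o["time_s"],p.round(4),np.hypot(*d),cum,cum/360,-F[:2]@tan,F[:2]@rad,F[2],o["torque"][2],o["opening"],(p[2]-(Z0-.004*cum/360))*1000))
if len(sys.argv)>1:
    base=float(sys.argv[2]) if len(sys.argv)>2 else cum
    rows=[]
    for k in range(1,9):
        c=base+float(sys.argv[1])*k/8;th=np.radians(T0-c)
        X=np.r_[C+Rr*np.array([np.cos(th),np.sin(th)]),Z0-.004*c/360]
        s=(R.T@(X-p)*1000).round(1);rows.append([0,0,0,*s.tolist(),-1])
    print(rows)
E
python3 turn.py 60 0
```

```text
t 3.25 p [ 0.5216 -0.0309  0.1037] r 0.0506 cum -0.1 deg = -0.000 turns; Ftan(drag) -1.12 Frad 0.09 Fz 0.43 tz 0.012 op 0.189 dzerr mm -0.09
[[0, 0, 0, -0.0, -3.0, -5.9, -1], [0, 0, 0, 0.1, -5.7, -11.9, -1], [0, 0, 0, 0.2, -7.7, -18.1, -1], [0, 0, 0, 0.2, -8.8, -24.6, -1], [0, 0, 0, 0.3, -9.0, -31.1, -1], [0, 0, 0, 0.4, -8.4, -37.6, -1], [0, 0, 0, 0.5, -6.9, -44.0, -1], [0, 0, 0, 0.5, -4.6, -50.1, -1]]
```

Emit:
servo_tool([
  [0,0,0,0,-3.0,-6,-1],
  [0,0,0,0.1,-5.7,-12,-1],
  [0,0,0,0.2,-7.7,-18,-1],
  [0,0,0,0.2,-8.8,-24.5,-1],
  [0,0,0,0.3,-9.0,-31,-1],
  [0,0,0,0.4,-8.4,-37.5,-1],
  [0,0,0,0.5,-7,-44,-1],
  [0,0,0,0.5,-4.6,-50,-1],
])

```text
time_s: 4.25
eef_pos: [0.4709, -0.03, 0.1032]
eef_rot: [0.706, 0.037, 0.706, -0.038]
wrist_force: [0.9, -1.7, -2.5]
opening: 0.189
```

```bash
python3 turn.py 100 60
```

```text
t 4.25 p [ 0.4709 -0.03    0.1032] r 0.0500 cum 60.5 deg = 0.168 turns; Ftan(drag) 1.66 Frad 1.01 Fz -2.52 tz -0.006 op 0.189 dzerr mm 0.04
[[0, 0, 0, 0.2, 5.4, -9.0, -1], [0, 0, 0, 0.3, 12.8, -17.0, -1], [0, 0, 0, 0.4, 21.7, -23.2, -1], [0, 0, 0, 0.5, 31.8, -27.3, -1], [0, 0, 0, 0.6, 42.6, -29.1, -1], [0, 0, 0, 0.8, 53.4, -28.5, -1], [0, 0, 0, 0.9, 63.9, -25.6, -1], [0, 0, 0, 1.0, 73.5, -20.5, -1]]
```

Emit:
servo_tool([
  [0,0,0,0.2,5.4,-9.0,-1],
  [0,0,0,0.3,12.8,-17.0,-1],
  [0,0,0,0.4,21.7,-23.2,-1],
  [0,0,0,0.5,31.8,-27.3,-1],
  [0,0,0,0.6,42.6,-29.1,-1],
  [0,0,0,0.8,53.4,-28.5,-1],
  [0,0,0,0.9,64,-25.5,-1],
  [0,0,0,1.0,73.5,-20.5,-1],
])

```text
time_s: 5.25
eef_pos: [0.4585, 0.046, 0.102]
eef_rot: [0.706, 0.037, 0.706, -0.038]
wrist_force: [-0.5, -1.3, -2.7]
opening: 0.184
```

```bash
python3 turn.py 100 160
```

```text
t 5.25 p [0.4585 0.046  0.102 ] r 0.0502 cum 160.9 deg = 0.447 turns; Ftan(drag) 1.31 Frad -0.47 Fz -2.67 tz 0.057 op 0.184 dzerr mm -0.06
[[0, 0, 0, 0.1, 7.5, 6.8, -1], [0, 0, 0, 0.2, 14.1, 15.5, -1], [0, 0, 0, 0.3, 18.6, 25.4, -1], [0, 0, 0, 0.5, 20.9, 36.0, -1], [0, 0, 0, 0.6, 20.8, 46.9, -1], [0, 0, 0, 0.8, 18.4, 57.5, -1], [0, 0, 0, 0.9, 13.7, 67.4, -1], [0, 0, 0, 1.1, 7.0, 76.0, -1]]
```

Emit:
servo_tool([
  [0,0,0,0.1,7.5,7,-1],
  [0,0,0,0.2,14,15.5,-1],
  [0,0,0,0.3,18.6,25.4,-1],
  [0,0,0,0.5,21,36.0,-1],
  [0,0,0,0.6,20.8,47,-1],
  [0,0,0,0.8,18.4,57.5,-1],
  [0,0,0,0.9,13.7,67.5,-1],
  [0,0,0,1.1,7.0,76.0,-1],
])

```text
time_s: 6.25
eef_pos: [0.5355, 0.0445, 0.1008]
eef_rot: [0.706, 0.037, 0.706, -0.038]
wrist_force: [-1.1, -0.2, -0.7]
opening: 0.186
```

```bash
python3 turn.py 100 260
```

```text
t 6.25 p [0.5355 0.0445 0.1008] r 0.0502 cum 260.9 deg = 0.725 turns; Ftan(drag) 0.47 Frad -0.98 Fz -0.73 tz 0.014 op 0.186 dzerr mm -0.06
[[0, 0, 0, 0.1, -8.0, 6.2, -1], [0, 0, 0, 0.2, -17.7, 11.2, -1], [0, 0, 0, 0.4, -28.2, 13.9, -1], [0, 0, 0, 0.6, -39.1, 14.3, -1], [0, 0, 0, 0.7, -49.8, 12.4, -1], [0, 0, 0, 0.9, -59.8, 8.1, -1], [0, 0, 0, 1.0, -68.7, 1.8, -1], [0, 0, 0, 1.2, -76.0, -6.3, -1]]
```

Emit:
servo_tool([
  [0,0,0,0.1,-8.0,6.2,-1],
  [0,0,0,0.2,-17.7,11.2,-1],
  [0,0,0,0.4,-28.2,14,-1],
  [0,0,0,0.6,-39,14.3,-1],
  [0,0,0,0.7,-50,12.4,-1],
  [0,0,0,0.9,-60,8.1,-1],
  [0,0,0,1.0,-68.7,1.8,-1],
  [0,0,0,1.2,-76.0,-6.3,-1],
])

```text
time_s: 7.25
eef_pos: [0.5208, -0.031, 0.0999]
eef_rot: [0.706, 0.037, 0.706, -0.038]
wrist_force: [1.3, -0.4, -1.9]
opening: 0.19
```

```bash
python3 turn.py 100 360
```

```text
t 7.25 p [ 0.5208 -0.031   0.0999] r 0.0503 cum 360.8 deg = 1.002 turns; Ftan(drag) 0.97 Frad 0.95 Fz -1.91 tz 0.033 op 0.190 dzerr mm 0.06
[[0, 0, 0, 0.2, -4.7, -9.1, -1], [0, 0, 0, 0.3, -7.9, -19.5, -1], [0, 0, 0, 0.5, -8.8, -30.3, -1], [0, 0, 0, 0.6, -7.3, -41.1, -1], [0, 0, 0, 0.7, -3.5, -51.3, -1], [0, 0, 0, 0.8, 2.4, -60.4, -1], [0, 0, 0, 0.9, 10.2, -68.1, -1], [0, 0, 0, 1.1, 19.4, -73.9, -1]]
```

Emit:
servo_tool([
  [0,0,0,0.2,-4.7,-9,-1],
  [0,0,0,0.3,-7.9,-19.5,-1],
  [0,0,0,0.5,-8.8,-30.3,-1],
  [0,0,0,0.6,-7.3,-41,-1],
  [0,0,0,0.7,-3.5,-51.3,-1],
  [0,0,0,0.8,2.4,-60.4,-1],
  [0,0,0,0.9,10.2,-68,-1],
  [0,0,0,1.1,19.4,-74,-1],
])

```text
time_s: 8.25
eef_pos: [0.4488, -0.0032, 0.0986]
eef_rot: [0.706, 0.037, 0.706, -0.038]
wrist_force: [0.4, -0.4, -1.1]
opening: 0.189
```

```bash
python3 turn.py 100 460
```

```text
t 8.25 p [ 0.4488 -0.0032  0.0986] r 0.0503 cum 461.0 deg = 1.281 turns; Ftan(drag) 0.56 Frad -0.28 Fz -1.09 tz -0.002 op 0.189 dzerr mm -0.03
[[0, 0, 0, 0.1, 9.6, -3.0, -1], [0, 0, 0, 0.2, 20.4, -4.3, -1], [0, 0, 0, 0.3, 31.3, -3.3, -1], [0, 0, 0, 0.4, 41.6, 0.1, -1], [0, 0, 0, 0.6, 51.0, 5.6, -1], [0, 0, 0, 0.7, 59.0, 13.0, -1], [0, 0, 0, 0.8, 65.2, 22.0, -1], [0, 0, 0, 1.0, 69.3, 32.0, -1]]
```

Emit:
servo_tool([
  [0,0,0,0.1,9.6,-3.0,-1],
  [0,0,0,0.2,20.4,-4.3,-1],
  [0,0,0,0.3,31.3,-3.3,-1],
  [0,0,0,0.4,41.6,0,-1],
  [0,0,0,0.6,51.0,5.6,-1],
  [0,0,0,0.7,59.0,13.0,-1],
  [0,0,0,0.8,65.2,22.0,-1],
  [0,0,0,1.0,69.3,32.0,-1],
])

```text
time_s: 9.25
eef_pos: [0.4885, 0.0626, 0.0975]
eef_rot: [0.706, 0.037, 0.706, -0.038]
wrist_force: [-0.7, -1.1, -0.8]
opening: 0.185
```

```bash
python3 turn.py 60 560
```

```text
t 9.25 p [0.4885 0.0626 0.0975] r 0.0502 cum 560.8 deg = 1.558 turns; Ftan(drag) 0.84 Frad -1.02 Fz -0.76 tz 0.045 op 0.185 dzerr mm -0.07
[[0, 0, 0, 0.0, 1.0, 5.8, -1], [0, 0, 0, 0.1, 1.5, 12.3, -1], [0, 0, 0, 0.2, 1.1, 18.8, -1], [0, 0, 0, 0.3, -0.0, 25.3, -1], [0, 0, 0, 0.4, -2.1, 31.5, -1], [0, 0, 0, 0.4, -4.9, 37.4, -1], [0, 0, 0, 0.5, -8.4, 42.9, -1], [0, 0, 0, 0.6, -12.7, 47.9, -1]]
```

Emit:
servo_tool([
  [0,0,0,0.0,1.0,6,-1],
  [0,0,0,0.1,1.5,12.3,-1],
  [0,0,0,0.2,1.1,19,-1],
  [0,0,0,0.3,0,25.3,-1],
  [0,0,0,0.4,-2,31.5,-1],
  [0,0,0,0.4,-5,37.5,-1],
  [0,0,0,0.5,-8.5,43,-1],
  [0,0,0,0.6,-12.7,48,-1],
])

```text
time_s: 10.25
eef_pos: [0.5352, 0.0447, 0.0969]
eef_rot: [0.706, 0.037, 0.706, -0.038]
wrist_force: [-1.8, 0.8, -0.8]
opening: 0.185
```

```bash
python3 turn.py 60 620
```

```text
t 10.25 p [0.5352 0.0447 0.0969] r 0.0501 cum 620.6 deg = 1.724 turns; Ftan(drag) 1.73 Frad -0.86 Fz -0.83 tz 0.002 op 0.185 dzerr mm -0.04
[[0, 0, 0, 0.0, -4.6, 4.0, -1], [0, 0, 0, 0.1, -10.0, 7.7, -1], [0, 0, 0, 0.2, -15.8, 10.6, -1], [0, 0, 0, 0.3, -22.0, 12.8, -1], [0, 0, 0, 0.4, -28.4, 14.2, -1], [0, 0, 0, 0.5, -34.9, 14.7, -1], [0, 0, 0, 0.6, -41.4, 14.4, -1], [0, 0, 0, 0.7, -47.8, 13.2, -1]]
```

Emit:
servo_tool([
  [0,0,0,0.0,-4.6,4.0,-1],
  [0,0,0,0.1,-10.0,7.7,-1],
  [0,0,0,0.2,-16,10.6,-1],
  [0,0,0,0.3,-22.0,12.8,-1],
  [0,0,0,0.4,-28.4,14.2,-1],
  [0,0,0,0.5,-35,14.7,-1],
  [0,0,0,0.6,-41.4,14.4,-1],
  [0,0,0,0.7,-47.8,13.2,-1],
])

```text
time_s: 11.25
eef_pos: [0.5433, -0.0047, 0.0963]
eef_rot: [0.706, 0.037, 0.706, -0.038]
wrist_force: [0.1, 0.4, -2.3]
opening: 0.185
```

```bash
python3 turn.py 60 680
```

```text
t 11.25 p [ 0.5433 -0.0047  0.0963] r 0.0502 cum 680.5 deg = 1.890 turns; Ftan(drag) 0.38 Frad -0.04 Fz -2.26 tz -0.017 op 0.185 dzerr mm 0.07
[[0, 0, 0, 0.2, -5.8, -2.1, -1], [0, 0, 0, 0.2, -11.7, -4.9, -1], [0, 0, 0, 0.3, -17.2, -8.4, -1], [0, 0, 0, 0.4, -22.2, -12.7, -1], [0, 0, 0, 0.5, -26.6, -17.5, -1], [0, 0, 0, 0.6, -30.3, -22.9, -1], [0, 0, 0, 0.7, -33.2, -28.7, -1], [0, 0, 0, 0.8, -35.4, -34.9, -1]]
```

Emit:
servo_tool([
  [0,0,0,0.2,-5.8,-2,-1],
  [0,0,0,0.2,-11.7,-5,-1],
  [0,0,0,0.3,-17.2,-8.4,-1],
  [0,0,0,0.4,-22.2,-12.7,-1],
  [0,0,0,0.5,-26.6,-17.5,-1],
  [0,0,0,0.6,-30.3,-23,-1],
  [0,0,0,0.7,-33.2,-28.7,-1],
  [0,0,0,0.8,-35.4,-35,-1],
])

```text
time_s: 12.25
eef_pos: [0.5044, -0.0364, 0.0956]
eef_rot: [0.706, 0.037, 0.706, -0.038]
wrist_force: [0.2, -1.0, -1.9]
opening: 0.187
```

```bash
python3 turn.py 60 740
```

```text
t 12.25 p [ 0.5044 -0.0364  0.0956] r 0.0501 cum 740.6 deg = 2.057 turns; Ftan(drag) 0.04 Frad 1.03 Fz -1.95 tz -0.035 op 0.187 dzerr mm 0.02
[[0, 0, 0, 0.1, -1.2, -5.9, -1], [0, 0, 0, 0.2, -1.7, -12.5, -1], [0, 0, 0, 0.2, -1.4, -19.0, -1], [0, 0, 0, 0.3, -0.2, -25.4, -1], [0, 0, 0, 0.4, 1.8, -31.7, -1], [0, 0, 0, 0.5, 4.7, -37.6, -1], [0, 0, 0, 0.5, 8.2, -43.0, -1], [0, 0, 0, 0.6, 12.4, -48.0, -1]]
```

Emit:
servo_tool([
  [0,0,0,0.1,-1.2,-6,-1],
  [0,0,0,0.2,-1.7,-12.5,-1],
  [0,0,0,0.2,-1.4,-19.0,-1],
  [0,0,0,0.3,0,-25.4,-1],
  [0,0,0,0.4,1.8,-31.7,-1],
  [0,0,0,0.5,4.7,-37.6,-1],
  [0,0,0,0.5,8.2,-43.0,-1],
  [0,0,0,0.6,12.4,-48.0,-1],
])

```text
time_s: 13.25
eef_pos: [0.4576, -0.0187, 0.0949]
eef_rot: [0.706, 0.037, 0.706, -0.038]
wrist_force: [1.3, -0.8, -2.3]
opening: 0.186
```

```bash
python3 turn.py 60 800
```

```text
t 13.25 p [ 0.4576 -0.0187  0.0949] r 0.0501 cum 800.5 deg = 2.224 turns; Ftan(drag) 1.45 Frad -0.48 Fz -2.31 tz -0.000 op 0.186 dzerr mm -0.02
[[0, 0, 0, 0.1, 4.6, -4.0, -1], [0, 0, 0, 0.1, 10.0, -7.7, -1], [0, 0, 0, 0.2, 15.8, -10.7, -1], [0, 0, 0, 0.3, 22.0, -12.9, -1], [0, 0, 0, 0.3, 28.4, -14.3, -1], [0, 0, 0, 0.4, 34.9, -14.8, -1], [0, 0, 0, 0.5, 41.4, -14.4, -1], [0, 0, 0, 0.6, 47.9, -13.3, -1]]
```

Emit:
servo_tool([
  [0,0,0,0.1,4.6,-4.0,-1],
  [0,0,0,0.1,10.0,-7.7,-1],
  [0,0,0,0.2,16,-10.7,-1],
  [0,0,0,0.3,22.0,-13,-1],
  [0,0,0,0.3,28.4,-14.3,-1],
  [0,0,0,0.4,35,-14.8,-1],
  [0,0,0,0.5,41.4,-14.4,-1],
  [0,0,0,0.6,48,-13.3,-1],
])

```text
time_s: 14.25
eef_pos: [0.4495, 0.0309, 0.0942]
eef_rot: [0.706, 0.037, 0.706, -0.038]
wrist_force: [-0.3, -1.4, -2.3]
opening: 0.188
```

```bash
python3 turn.py 60 860
```

```text
t 14.25 p [0.4495 0.0309 0.0942] r 0.0501 cum 860.7 deg = 2.391 turns; Ftan(drag) 1.47 Frad -0.21 Fz -2.26 tz -0.019 op 0.188 dzerr mm -0.03
[[0, 0, 0, 0.0, 5.6, 2.0, -1], [0, 0, 0, 0.1, 11.5, 4.8, -1], [0, 0, 0, 0.2, 17.0, 8.4, -1], [0, 0, 0, 0.3, 22.0, 12.6, -1], [0, 0, 0, 0.3, 26.4, 17.5, -1], [0, 0, 0, 0.4, 30.1, 22.9, -1], [0, 0, 0, 0.5, 33.1, 28.7, -1], [0, 0, 0, 0.6, 35.3, 34.8, -1]]
```

Emit:
servo_tool([
  [0,0,0,0.0,5.6,2.0,-1],
  [0,0,0,0.1,11.5,4.8,-1],
  [0,0,0,0.2,17.0,8.4,-1],
  [0,0,0,0.3,22.0,12.6,-1],
  [0,0,0,0.3,26.4,17.5,-1],
  [0,0,0,0.4,30,23,-1],
  [0,0,0,0.5,33,28.7,-1],
  [0,0,0,0.6,35.3,34.8,-1],
])

```text
time_s: 15.25
eef_pos: [0.4882, 0.0624, 0.0935]
eef_rot: [0.706, 0.037, 0.706, -0.038]
wrist_force: [-0.5, -0.5, -1.3]
opening: 0.186
```

```bash
python3 turn.py 60 920
```

```text
t 15.25 p [0.4882 0.0624 0.0935] r 0.0501 cum 920.4 deg = 2.557 turns; Ftan(drag) 0.55 Frad -0.41 Fz -1.33 tz -0.027 op 0.186 dzerr mm -0.04
[[0, 0, 0, 0.0, 1.2, 6.1, -1], [0, 0, 0, 0.1, 1.7, 12.6, -1], [0, 0, 0, 0.2, 1.3, 19.1, -1], [0, 0, 0, 0.3, 0.2, 25.5, -1], [0, 0, 0, 0.4, -1.8, 31.8, -1], [0, 0, 0, 0.5, -4.7, 37.7, -1], [0, 0, 0, 0.6, -8.2, 43.2, -1], [0, 0, 0, 0.7, -12.5, 48.1, -1]]
```

Emit:
servo_tool([
  [0,0,0,0.0,1.2,6.1,-1],
  [0,0,0,0.1,1.7,12.6,-1],
  [0,0,0,0.2,1.3,19.1,-1],
  [0,0,0,0.3,0.2,25.5,-1],
  [0,0,0,0.4,-1.8,32,-1],
  [0,0,0,0.5,-4.7,37.7,-1],
  [0,0,0,0.6,-8.2,43.2,-1],
  [0,0,0,0.7,-12.5,48,-1],
])

```text
time_s: 16.25
eef_pos: [0.535, 0.0447, 0.0929]
eef_rot: [0.706, 0.037, 0.706, -0.038]
wrist_force: [-0.5, 0.9, -1.4]
opening: 0.186
```

```bash
python3 turn.py 60 980
```

```text
t 16.25 p [0.535  0.0447 0.0929] r 0.0500 cum 980.4 deg = 2.723 turns; Ftan(drag) 1.02 Frad 0.21 Fz -1.37 tz -0.053 op 0.186 dzerr mm -0.02
[[0, 0, 0, 0.1, -4.6, 4.2, -1], [0, 0, 0, 0.2, -9.9, 7.9, -1], [0, 0, 0, 0.3, -15.8, 10.8, -1], [0, 0, 0, 0.4, -21.9, 13.0, -1], [0, 0, 0, 0.4, -28.3, 14.4, -1], [0, 0, 0, 0.5, -34.8, 14.9, -1], [0, 0, 0, 0.6, -41.4, 14.6, -1], [0, 0, 0, 0.7, -47.8, 13.4, -1]]
```

Emit:
servo_tool([
  [0,0,0,0.1,-4.6,4.2,-1],
  [0,0,0,0.2,-10,8,-1],
  [0,0,0,0.3,-15.8,10.8,-1],
  [0,0,0,0.4,-22,13.0,-1],
  [0,0,0,0.4,-28.3,14.4,-1],
  [0,0,0,0.5,-34.8,15,-1],
  [0,0,0,0.6,-41.4,14.6,-1],
  [0,0,0,0.7,-47.8,13.4,-1],
])

```text
time_s: 17.25
eef_pos: [0.5433, -0.0047, 0.0923]
eef_rot: [0.706, 0.037, 0.706, -0.038]
wrist_force: [0.2, 0.3, -1.3]
opening: 0.186
```

```bash
python3 turn.py 60 1040
```

```text
t 17.25 p [ 0.5433 -0.0047  0.0923] r 0.0501 cum 1040.5 deg = 2.890 turns; Ftan(drag) 0.35 Frad 0.11 Fz -1.31 tz -0.016 op 0.186 dzerr mm 0.04
[[0, 0, 0, 0.1, -5.8, -2.0, -1], [0, 0, 0, 0.2, -11.7, -4.8, -1], [0, 0, 0, 0.3, -17.2, -8.4, -1], [0, 0, 0, 0.4, -22.2, -12.6, -1], [0, 0, 0, 0.5, -26.5, -17.5, -1], [0, 0, 0, 0.6, -30.3, -22.8, -1], [0, 0, 0, 0.6, -33.2, -28.7, -1], [0, 0, 0, 0.7, -35.4, -34.8, -1]]
```

Emit:
servo_tool([
  [0,0,0,0.1,-5.8,-2.0,-1],
  [0,0,0,0.2,-11.7,-4.8,-1],
  [0,0,0,0.3,-17.2,-8.4,-1],
  [0,0,0,0.4,-22.2,-12.6,-1],
  [0,0,0,0.5,-26.5,-17.5,-1],
  [0,0,0,0.6,-30.3,-22.8,-1],
  [0,0,0,0.6,-33.2,-28.7,-1],
  [0,0,0,0.7,-35.4,-34.8,-1],
])

```text
time_s: 18.25
eef_pos: [0.5046, -0.0365, 0.0916]
eef_rot: [0.706, 0.037, 0.706, -0.038]
wrist_force: [1.8, 0.1, -2.8]
opening: 0.184
```

```bash
python3 turn.py 60 1100; python3 - <<'E'
from g import *
c=ctrl.camera("side");r=(280,150,400,270);im=c["pixels"][r[1]:r[3],r[0]:r[2]];cv2.imwrite("pics/side3z.png",cv2.resize(im,None,fx=5,fy=5,interpolation=cv2.INTER_CUBIC))
E
```

```text
t 18.25 p [ 0.5046 -0.0365  0.0916] r 0.0501 cum 1100.4 deg = 3.057 turns; Ftan(drag) 1.75 Frad 0.16 Fz -2.78 tz -0.027 op 0.184 dzerr mm 0.06
[[0, 0, 0, 0.1, -1.1, -6.1, -1], [0, 0, 0, 0.2, -1.7, -12.6, -1], [0, 0, 0, 0.3, -1.3, -19.1, -1], [0, 0, 0, 0.4, -0.1, -25.6, -1], [0, 0, 0, 0.4, 1.9, -31.8, -1], [0, 0, 0, 0.5, 4.7, -37.7, -1], [0, 0, 0, 0.6, 8.2, -43.2, -1], [0, 0, 0, 0.6, 12.5, -48.2, -1]]
```

View pics/side3z.png

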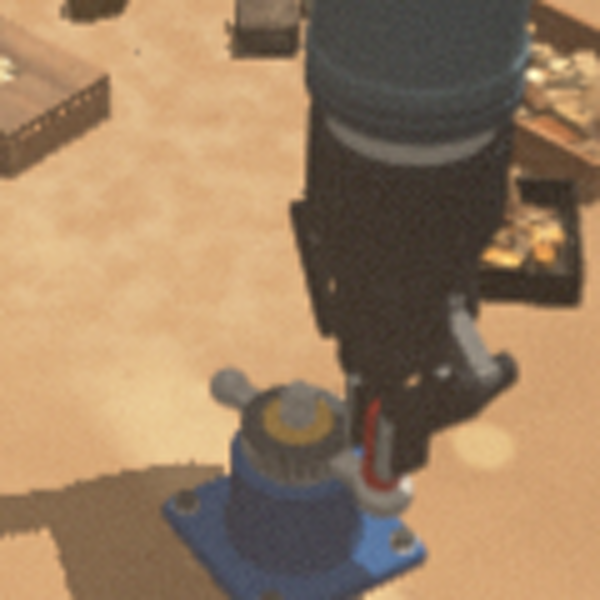

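The ring has sunk to the boss, with the stud now standing proud at (298,400) in the zoom, and the knob is still held at (380,450). I'll carry on in smaller arcs.

Emit:
servo_tool([
  [0,0,0,0.1,-1.1,-6.1,-1],
  [0,0,0,0.2,-1.7,-12.6,-1],
  [0,0,0,0.3,-1.3,-19.1,-1],
  [0,0,0,0.4,0,-25.6,-1],
  [0,0,0,0.4,2,-31.8,-1],
  [0,0,0,0.5,4.7,-37.7,-1],
  [0,0,0,0.6,8.2,-43.2,-1],
  [0,0,0,0.6,12.5,-48.2,-1],
])

```text
time_s: 19.3
eef_pos: [0.4569, -0.0186, 0.0909]
eef_rot: [0.706, 0.037, 0.706, -0.038]
wrist_force: [0.5, -1.1, -2.5]
opening: 0.188
```

```bash
python3 turn.py 50 1160
```

```text
t 19.30 p [ 0.4569 -0.0186  0.0909] r 0.0506 cum 1161.2 deg = 3.225 turns; Ftan(drag) 1.17 Frad 0.30 Fz -2.46 tz 0.021 op 0.188 dzerr mm -0.01
[[0, 0, 0, 0.0, 3.7, -2.5, -1], [0, 0, 0, 0.1, 8.1, -5.8, -1], [0, 0, 0, 0.2, 12.8, -8.5, -1], [0, 0, 0, 0.2, 17.8, -10.7, -1], [0, 0, 0, 0.3, 23.0, -12.4, -1], [0, 0, 0, 0.3, 28.4, -13.5, -1], [0, 0, 0, 0.4, 33.8, -14.0, -1], [0, 0, 0, 0.5, 39.2, -13.9, -1]]
```

Emit:
servo_tool([
  [0,0,0,0.0,3.7,-2.5,-1],
  [0,0,0,0.1,8.1,-5.8,-1],
  [0,0,0,0.2,12.8,-8.5,-1],
  [0,0,0,0.2,17.8,-10.7,-1],
  [0,0,0,0.3,23.0,-12.4,-1],
  [0,0,0,0.3,28.4,-13.5,-1],
  [0,0,0,0.4,33.8,-14.0,-1],
  [0,0,0,0.5,39.2,-14,-1],
])

```text
time_s: 20.3
eef_pos: [0.447, 0.0221, 0.0903]
eef_rot: [0.706, 0.036, 0.706, -0.038]
wrist_force: [-0.1, -2.1, -1.3]
opening: 0.188
```

```bash
python3 turn.py 40 1210
```

```text
t 20.30 p [0.447  0.0221 0.0903] r 0.0502 cum 1210.3 deg = 3.362 turns; Ftan(drag) 2.13 Frad -0.28 Fz -1.26 tz 0.014 op 0.188 dzerr mm -0.04
[[0, 0, 0, 0.0, 4.1, 0.7, -1], [0, 0, 0, 0.1, 8.3, 1.6, -1], [0, 0, 0, 0.1, 12.5, 2.8, -1], [0, 0, 0, 0.2, 16.6, 4.4, -1], [0, 0, 0, 0.2, 20.5, 6.4, -1], [0, 0, 0, 0.2, 24.2, 8.7, -1], [0, 0, 0, 0.3, 27.7, 11.3, -1], [0, 0, 0, 0.3, 30.9, 14.2, -1]]
```

Emit:
servo_tool([
  [0,0,0,0.0,4.1,0.7,-1],
  [0,0,0,0.1,8.3,1.6,-1],
  [0,0,0,0.1,12.5,2.8,-1],
  [0,0,0,0.2,16.6,4.4,-1],
  [0,0,0,0.2,20.5,6.4,-1],
  [0,0,0,0.2,24.2,8.7,-1],
  [0,0,0,0.3,27.7,11.3,-1],
  [0,0,0,0.3,31,14.2,-1],
])

```text
time_s: 21.3
eef_pos: [0.4644, 0.0517, 0.0899]
eef_rot: [0.706, 0.036, 0.706, -0.038]
wrist_force: [-2.4, -2.4, -1.2]
opening: 0.186
```

```bash
python3 turn.py 40 1250
```

```text
t 21.30 p [0.4644 0.0517 0.0899] r 0.0502 cum 1250.2 deg = 3.473 turns; Ftan(drag) 3.37 Frad -0.35 Fz -1.15 tz 0.001 op 0.186 dzerr mm -0.04
[[0, 0, 0, 0.0, 2.7, 3.2, -1], [0, 0, 0, 0.1, 5.4, 6.6, -1], [0, 0, 0, 0.1, 7.8, 10.3, -1], [0, 0, 0, 0.2, 9.8, 14.1, -1], [0, 0, 0, 0.2, 11.6, 18.1, -1], [0, 0, 0, 0.3, 12.9, 22.2, -1], [0, 0, 0, 0.3, 13.9, 26.5, -1], [0, 0, 0, 0.4, 14.6, 30.8, -1]]
```

The force is rising now, so the gauge is on the seat. I'll do another 40°.

Emit:
servo_tool([
  [0,0,0,0.0,2.7,3.2,-1],
  [0,0,0,0.1,5.4,6.6,-1],
  [0,0,0,0.1,7.8,10.3,-1],
  [0,0,0,0.2,10,14,-1],
  [0,0,0,0.2,11.6,18,-1],
  [0,0,0,0.3,13,22.2,-1],
  [0,0,0,0.3,14,26.5,-1],
  [0,0,0,0.4,14.6,30.8,-1],
])

```text
time_s: 22.3
eef_pos: [0.4967, 0.0632, 0.0894]
eef_rot: [0.706, 0.037, 0.706, -0.038]
wrist_force: [-3.9, -1.2, 1.5]
opening: 0.187
```

```bash
python3 turn.py 24 1290
```

```text
t 22.30 p [0.4967 0.0632 0.0894] r 0.0502 cum 1290.2 deg = 3.584 turns; Ftan(drag) 3.85 Frad -1.19 Fz 1.55 tz -0.024 op 0.187 dzerr mm -0.07
[[0, 0, 0, -0.0, 0.0, 2.5, -1], [0, 0, 0, -0.0, 0.1, 5.1, -1], [0, 0, 0, 0.0, 0.0, 7.7, -1], [0, 0, 0, 0.1, -0.2, 10.3, -1], [0, 0, 0, 0.1, -0.6, 12.9, -1], [0, 0, 0, 0.1, -1.0, 15.5, -1], [0, 0, 0, 0.2, -1.7, 18.0, -1], [0, 0, 0, 0.2, -2.4, 20.5, -1]]
```

```bash
python3 turn.py; python3 - <<'E'
from g import *
c=ctrl.camera("side");r=(280,150,400,270);im=c["pixels"][r[1]:r[3],r[0]:r[2]];cv2.imwrite("pics/side4z.png",cv2.resize(im,None,fx=5,fy=5,interpolation=cv2.INTER_CUBIC))
E
python3 turn.py; python3 -c "
from g import *
ctrl.camera('side')"; python3 turn.py
```

```text
t 22.30 p [0.4967 0.0632 0.0894] r 0.0502 cum 1290.2 deg = 3.584 turns; Ftan(drag) 3.85 Frad -1.19 Fz 1.55 tz -0.024 op 0.187 dzerr mm -0.07
t 22.35 p [0.4974 0.0631 0.0895] r 0.0501 cum 1291.0 deg = 3.586 turns; Ftan(drag) 1.13 Frad -0.83 Fz -1.02 tz 0.023 op 0.184 dzerr mm 0.06
t 22.40 p [0.4975 0.063  0.0895] r 0.0500 cum 1291.1 deg = 3.586 turns; Ftan(drag) 0.80 Frad -0.66 Fz -1.48 tz -0.001 op 0.189 dzerr mm 0.02
```

View pics/side4z.png

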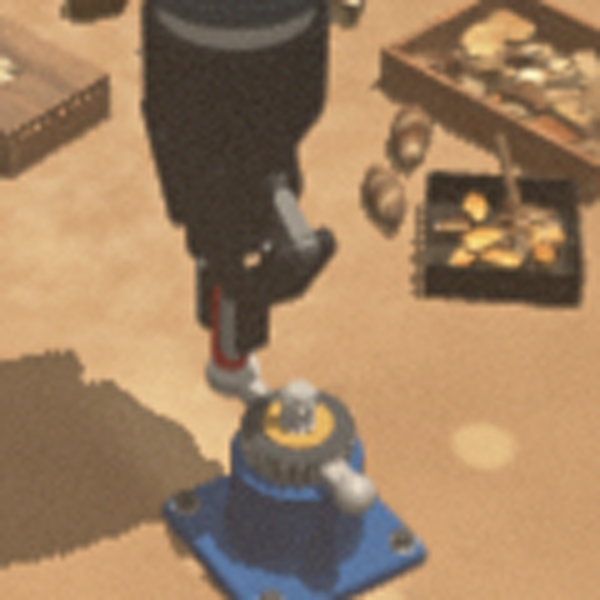

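```bash
python3 turn.py 32 1275
```

```text
t 22.40 p [0.4975 0.063  0.0895] r 0.0500 cum 1291.1 deg = 3.586 turns; Ftan(drag) 0.80 Frad -0.66 Fz -1.48 tz -0.001 op 0.189 dzerr mm 0.02
[[0, 0, 0, -0.1, -2.0, -10.3, -1], [0, 0, 0, -0.1, -1.1, -7.0, -1], [0, 0, 0, -0.0, -0.4, -3.5, -1], [0, 0, 0, 0.0, -0.0, -0.1, -1], [0, 0, 0, 0.1, 0.2, 3.4, -1], [0, 0, 0, 0.1, 0.1, 6.9, -1], [0, 0, 0, 0.2, -0.2, 10.4, -1], [0, 0, 0, 0.2, -0.8, 13.8, -1]]
```

Emit:
servo_tool([
  [0,0,0,0,0,0,-1],
  [0,0,0,0,0,0,-1],
  [0,0,0,0,0,0,-1],
  [0,0,0,0,0,0,-1],
  [0,0,0,0.1,0.2,3.4,-1],
  [0,0,0,0.1,0.1,6.9,-1],
  [0,0,0,0.2,-0.2,10.4,-1],
  [0,0,0,0.2,-0.8,13.8,-1],
])

```text
time_s: 23.4
eef_pos: [0.5111, 0.0609, 0.0892]
eef_rot: [0.706, 0.037, 0.706, -0.038]
wrist_force: [-4.4, 0.4, 1.4]
opening: 0.188
```

```bash
python3 turn.py 16 1306
```

```text
t 23.40 p [0.5111 0.0609 0.0892] r 0.0501 cum 1306.9 deg = 3.630 turns; Ftan(drag) 4.36 Frad -0.92 Fz 1.38 tz 0.024 op 0.188 dzerr mm -0.06
[[0, 0, 0, -0.1, -0.3, 0.9, -1], [0, 0, 0, -0.0, -0.7, 2.6, -1], [0, 0, 0, -0.0, -1.2, 4.3, -1], [0, 0, 0, 0.0, -1.7, 6.0, -1], [0, 0, 0, 0.0, -2.2, 7.6, -1], [0, 0, 0, 0.1, -2.9, 9.3, -1], [0, 0, 0, 0.1, -3.6, 10.9, -1], [0, 0, 0, 0.1, -4.3, 12.4, -1]]
```

The moving reading is 4.4 N and climbing from about 1 N. Contact came near 3.3 turns, so the 25 N/turn figure predicts about 9 N here, and both values fall in the snug range. I'll stop at 3.63 turns, release and lift.

Emit:
servo_tool([
  [0,0,0,0,0,0,-1],
  [0,0,0,0,0,0,-0.3],
  [0,0,0,0,0,0,-0.3],
  [0,0,0,0,0,0,-0.3],
  [0,0,0,0,0,0,-0.3],
  [0,0,0,-15,0,0,-0.3],
  [0,0,0,-45,0,0,-0.3],
  [0,0,0,-80,0,0,-0.1],
])

```text
time_s: 24.4
eef_pos: [0.5109, 0.061, 0.1707]
eef_rot: [0.706, 0.037, 0.706, -0.038]
wrist_force: [0.5, 0.4, 0.2]
opening: 0.454
```

```bash
python3 - <<'E'
from g import *
go([.5275,-.1732,.10])
c=ctrl.camera("side");r=(280,180,440,320);im=c["pixels"][r[1]:r[3],r[0]:r[2]];cv2.imwrite("pics/side5z.png",cv2.resize(im,None,fx=4,fy=4,interpolation=cv2.INTER_CUBIC))
E
```

```text
t 24.4 p [0.5109 0.061  0.1707] F [0.55 0.39 0.23] op 0.45354743353566795 ydir deg 83.98 x [-0.    -0.001 -1.   ] q [-0.11  0.11  1.82 -0.    1.22 -1.58]
shift mm [  71.  -231.1   41.1]
```

View pics/side5z.png

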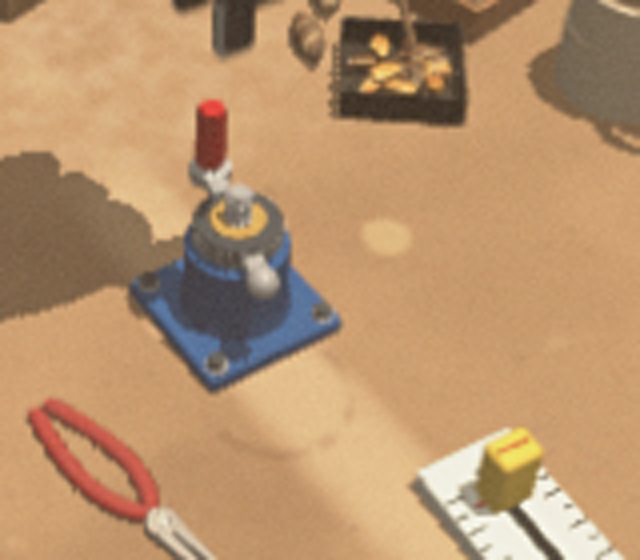

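```bash
python3 - <<'E'
from g import *
S=pickle.load(open("side0.pkl","rb"))
k=onz(S,((211.5)/4-.5+280,(107.5)/4-.5+180),.1165);print(k,[np.degrees(np.arctan2(k[1]-.013,k[0]-x)) for x in(.4964,.4968)])
E
```

```text
[0.51247959 0.06243276 0.1165    ] [np.float64(71.9812163535846), np.float64(72.40147344863908)]
```

Emit:
servo_tool([
  [0,0,0,0,-20,4,0],
  [0,0,0,5,-60,11,0],
  [0,0,0,15,-110,20,0],
  [0,0,0,30,-160,28,0],
  [0,0,0,50,-205,37,0],
  [0,0,0,68,-228,41,0],
  [0,0,0,71,-231,41,0],
  [0,0,0,71,-231,41,0],
])

```text
time_s: 25.45
eef_pos: [0.5314, -0.173, 0.1064]
eef_rot: [0.709, 0.037, 0.703, -0.038]
wrist_force: [0.4, -0.1, 0.4]
opening: 0.502
```

```bash
python3 - <<'E'
from g import *
c=ctrl.camera("side");r=(350,220,490,370);im=c["pixels"][r[1]:r[3],r[0]:r[2]];cv2.imwrite("pics/side6z.png",cv2.resize(im,None,fx=4,fy=4,interpolation=cv2.INTER_CUBIC))
go([.5275,-.1732,.028])
E
```

```text
t 25.5 p [ 0.5316 -0.1727  0.1067] F [-0.86 -0.25  0.19] op 0.4998205000406335 ydir deg 84.03 x [ 0.009 -0.002 -1.   ] q [-0.53  0.28  1.75  0.    1.09 -2.  ]
shift mm [78.6 -0.8 -4.7]
```

View pics/side6z.png

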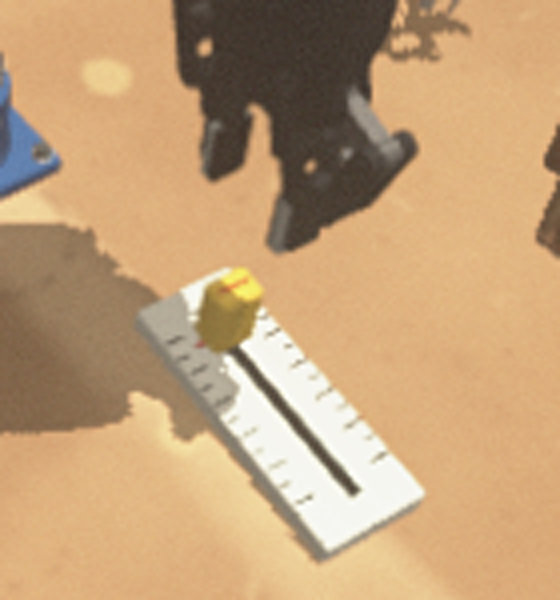

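The pointer's red line is at (235,287) in the zoom, with the fingers above and behind it. The released knob's angle by camera gives 3.638 turns and the arm gives 3.630. Descending onto the pointer.

Emit:
servo_tool([
  [0,0,0,8,-1,-4.7,0],
  [0,0,0,24,-1,-4.7,0],
  [0,0,0,44,-1,-4.7,0],
  [0,0,0,64,-1,-4.7,0],
  [0,0,0,76,-1,-4.7,0],
  [0,0,0,78,-1,-4.7,0],
  [0,0,0,78,-1,-4.7,-1],
  [0,0,0,78,-1,-4.7,-1],
])

```text
time_s: 26.5
eef_pos: [0.5279, -0.1737, 0.0293]
eef_rot: [0.71, 0.036, 0.703, -0.038]
wrist_force: [0.1, -0.7, 0.0]
opening: 0.22
```

Emit:
servo_tool([
  [0,0,0,0,0,0,-1],
  [0,0,0,0,0,0,-1],
  [0,0,0,0,0,0,-1],
  [0,0,0,0,0,0,-1],
  [0,0,0,0,0,0,-1],
  [0,0,0,0,0,0,-1],
  [0,0,0,0,0,0,-1],
  [0,0,0,0,0,0,-1],
])

```text
time_s: 27.5
eef_pos: [0.5279, -0.1737, 0.0294]
eef_rot: [0.71, 0.036, 0.703, -0.038]
wrist_force: [-0.8, -1.1, -1.9]
opening: 0.22
```

```bash
python3 - <<'E'
from g import *
c=ctrl.camera("side");r=(350,220,490,370);im=c["pixels"][r[1]:r[3],r[0]:r[2]];cv2.imwrite("pics/side7z.png",cv2.resize(im,None,fx=4,fy=4,interpolation=cv2.INTER_CUBIC))
go([.5207,-.2372,.028])
E
```

```text
t 27.55 p [ 0.5279 -0.1737  0.0294] F [-0.18  0.2  -2.43] op 0.2191623304632834 ydir deg 84.03 x [ 0.01  -0.003 -1.   ] q [-0.53  0.4   1.79  0.    0.94 -2.  ]
shift mm [  1.5 -63.9  -0.6]
```

View pics/side7z.png

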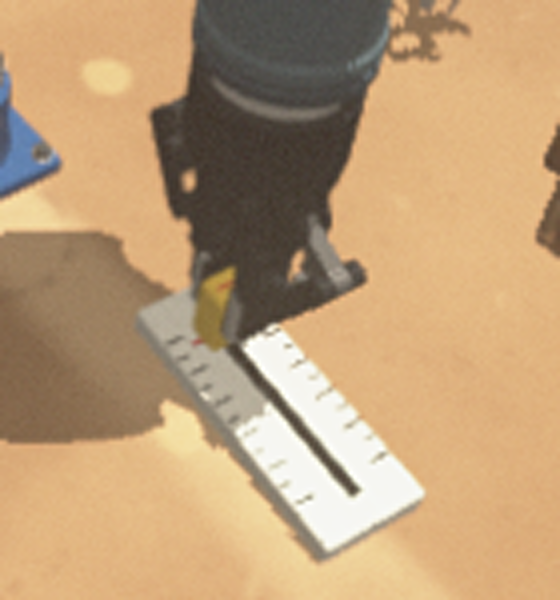

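Emit:
servo_tool([
  [0,0,0,0,-6,0,-1],
  [0,0,0,0,-16,0,-1],
  [0,0,0,0,-27,0,-1],
  [0,0,0,0,-39,-0.1,-1],
  [0,0,0,0,-50,-0.2,-1],
  [0,0,0,0,-59,-0.2,-1],
  [0,0,0,0,-64,-0.2,-1],
  [0,0,0,0,-64,-0.2,-1],
])

```text
time_s: 28.55
eef_pos: [0.5212, -0.2381, 0.0294]
eef_rot: [0.71, 0.036, 0.702, -0.038]
wrist_force: [3.8, -1.9, -7.9]
opening: 0.224
```

```bash
python3 - <<'E'
from g import *
go([.5207,-.2372,.028])
E
```

```text
t 28.55 p [ 0.5212 -0.2381  0.0294] F [ 3.82 -1.93 -7.9 ] op 0.22375154815037135 ydir deg 84.02 x [ 0.01  -0.004 -1.   ] q [-0.64  0.43  1.75  0.    0.95 -2.11]
shift mm [ 1.4  0.9 -0.6]
```

Emit:
servo_tool([
  [0,0,0,0,0,0,-0.2],
  [0,0,0,0,0,0,-0.2],
  [0,0,0,0,0,0,-0.1],
  [0,0,0,0,0,0,0],
  [0,0,0,-15,0,0,0],
  [0,0,0,-45,0,0,0],
  [0,0,0,-85,0,0,0],
  [0,0,0,-120,0,0,0],
])

```text
time_s: 29.55
eef_pos: [0.5202, -0.2379, 0.152]
eef_rot: [0.71, 0.035, 0.702, -0.039]
wrist_force: [-0.5, -0.3, 0.7]
opening: 0.502
```

Emit:
servo_tool([
  [0,0,0,-10,25,10,0],
  [0,0,0,-20,70,20,0],
  [0,0,0,-30,120,20,0],
  [0,0,0,-40,170,20,0],
  [0,0,0,-50,220,10,0],
  [0,0,0,-50,270,0,0],
  [0,0,0,-50,310,-10,0],
  [0,0,0,-50,330,-20,0],
])

```text
time_s: 30.55
eef_pos: [0.5338, 0.0949, 0.2018]
eef_rot: [0.711, 0.035, 0.702, -0.038]
wrist_force: [0.1, 0.3, 0.5]
opening: 0.497
```

```bash
python3 - <<'E'
from g import *
go([.5207,-.2372,.028])
for n,r,f in(("side",(350,250,490,370),5.5),("top",(305,150,445,225),5.5)):
    c=ctrl.camera(n);pickle.dump(c,open(n+"8.pkl","wb"));im=c["pixels"][r[1]:r[3],r[0]:r[2]];cv2.imwrite(f"pics/{n}8z.png",cv2.resize(im,None,fx=f,fy=f,interpolation=cv2.INTER_CUBIC))
E
```

```text
t 30.55 p [0.5338 0.0949 0.2018] F [0.06 0.32 0.49] op 0.4968069572461271 ydir deg 84.14 x [ 0.013 -0.005 -1.   ] q [-0.04  0.13  1.73 -0.    1.27 -1.51]
shift mm [ 175.2 -331.1   18.5]
```

View pics/side8z.png

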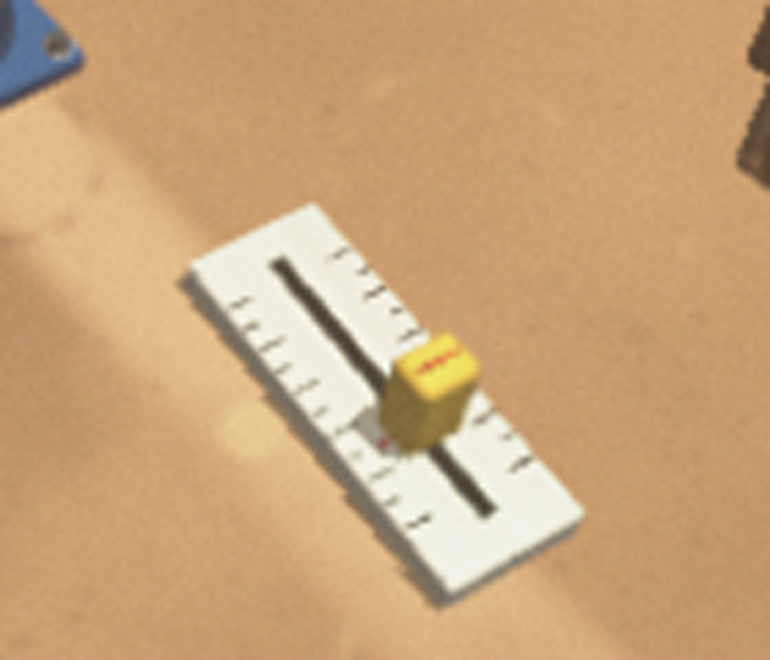

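View pics/top8z.png

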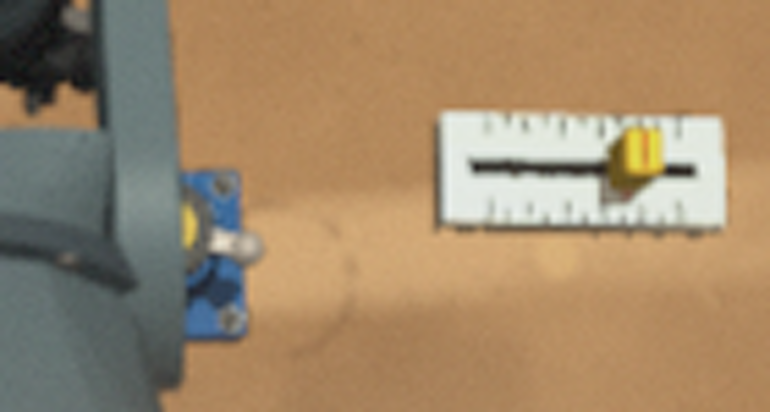

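```bash
python3 - <<'E'
from h import *
S=pickle.load(open("side8.pkl","rb"));T=pickle.load(open("top8.pkl","rb"))
s=lambda x,y:((x+.5)/5.5-.5+350,(y+.5)/5.5-.5+250)
t=lambda x,y:((x+.5)/5.5-.5+305,(y+.5)/5.5-.5+150)
# red line px refinement
for c,r,n in((S,(420,300,445,330),"S"),(T,(415,170,428,186),"T")):
    a=c["pixels"].astype(int);x0,y0,x1,y1=r;sub=a[y0:y1,x0:x1];hsv=cv2.cvtColor(c["pixels"][y0:y1,x0:x1],cv2.COLOR_BGR2HSV).astype(int)
    m=(hsv[...,1]>150)&(hsv[...,0]<18)&(hsv[...,2]>170);ys,xs=np.nonzero(m);print(n,m.sum(),xs.mean()+x0 if m.any() else 0,ys.mean()+y0 if m.any() else 0)
a=s(438,362);b=t(643,150)
print("line",a,b,tri(S,a,T,b),onz(S,a,.0545),onz(T,b,.0545))
for nm,c,f,m0,m5 in(("S",S,s,[(240,302),(342,253)],[(420,520),(520,464)]),("T",T,t,[(489,126),(490,207)],[(680,128),(681,212)])):
    Z=np.mean([onz(c,f(*q),.014) for q in m0],0);V=np.mean([onz(c,f(*q),.014) for q in m5],0)
    d=(V-Z)[:2];L=np.hypot(*d);u=d/L;print(nm,Z,V,L,u)
    for X in(onz(S,a,.0545),onz(T,b,.0545)): print("  reading turns",(X[:2]-Z[:2])@u/L*5)
E
```

```text
S 7 429.0 315.2857142857143
T 2 422.0 175.5
line (429.22727272727275, 315.4090909090909) (421.5, 176.86363636363637) (array([ 0.52086257, -0.23560203,  0.05528622]), np.float64(0.0014110070175796568)) [ 0.52210533 -0.23555496  0.0545    ] [ 0.52042877 -0.23543047  0.0545    ]
S [ 0.53064736 -0.16335386  0.014     ] [ 0.51957812 -0.26340168  0.014     ] 0.10065831092620539 [-0.10996855 -0.99393507]
  reading turns 3.6113543987035808
  reading turns 3.614366144601662
T [ 0.52828376 -0.16590684  0.014     ] [ 0.51819608 -0.26609013  0.014     ] 0.1006898829181254 [-0.10018568 -0.99496876]
  reading turns 3.4718829645998746
  reading turns 3.4740729147024
```

The camera estimates spread from 3.47 to 3.61, so I'll measure the marks and red line at subpixel level.

```bash
python3 - <<'E'
from h import *
S=pickle.load(open("side8.pkl","rb"));T=pickle.load(open("top8.pkl","rb"))
# rectify scale plane z=.014 and pointer top plane z=.0545 in world coordinates at 0.25mm/px
O=np.array([.5235,-.2147]);u=np.array([-.105,-.9945]);u/=np.linalg.norm(u);v=np.array([-u[1],u[0]])  # v ~ +x
def rect(c,z,A=85,B=40,q=.25):
    a=np.arange(-A,A,q)/1000;b=np.arange(-B,B,q)/1000
    X=O+a[None,:,None]*u+b[::-1][:,None,None]*v
    X=np.concatenate([X,np.full(X.shape[:2]+(1,),z)],2)
    p=proj(c,X).reshape(X.shape[0],X.shape[1],2).astype(np.float32)
    return cv2.remap(c["pixels"],p[...,0],p[...,1],cv2.INTER_CUBIC)
out=[]
for c,n in((S,"S"),(T,"T")):
    r=rect(c,.014);out.append(r)
    g=r.astype(float).sum(2)/3
    for nm,b0,b1 in(("+x",15,29),("-x",-29,-15)):
        rows=slice(int((40-b1)/.25),int((40-b0)/.25));pr=g[rows].mean(0)
        from scipy.signal import find_peaks
        base=cv2.blur(pr.reshape(1,-1),(61,1))[0];w=base-pr
        pk,_=find_peaks(w,prominence=4);print(n,nm,[(round(-85+k*.25,1),round(w[k])) for k in pk])
    r2=rect(c,.0545);out.append(r2);R=r2.astype(float)
    sc=(R[...,1]-R[...,2])  # green-red: red line strongly neg
    rows=slice(int((40-12)/.25),int((40+12)/.25));pr=(R[...,2]-R[...,1])[rows].mean(0)
    k0=int((85+5)/.25);k1=int((85+40)/.25);print(n,"R-G top profile",[(round(-85+k*.25,1),round(pr[k])) for k in range(k0,k1,6)])
cv2.imwrite("pics/rect8.png",np.vstack(out)[::2])if 0 else cv2.imwrite("pics/rect8.png",cv2.resize(np.vstack([np.hstack(out[:2]),np.hstack(out[2:])]),(800,376)))
E
```

```text
S +x [(np.float64(-78.2), 26), (np.float64(-62.0), 1), (np.float64(-52.0), 33), (np.float64(-41.2), 21), (np.float64(-31.8), 46), (np.float64(-21.5), 22), (np.float64(-11.0), 34), (np.float64(-3.8), 7), (np.float64(2.5), 30), (np.float64(17.5), 44), (np.float64(28.8), 22), (np.float64(38.2), 15), (np.float64(48.8), 52), (np.float64(58.8), 0), (np.float64(76.0), 46)]
S -x [(np.float64(-77.8), 20), (np.float64(-61.5), 0), (np.float64(-51.8), 39), (np.float64(-41.5), 29), (np.float64(-31.8), 43), (np.float64(-21.5), 26), (np.float64(-11.5), 35), (np.float64(-1.0), 21), (np.float64(8.8), 43), (np.float64(18.8), 15), (np.float64(28.8), 31), (np.float64(38.5), 25), (np.float64(49.0), 53), (np.float64(59.0), 0), (np.float64(76.2), 57)]
S R-G top profile [(5.0, 16), (6.5, 17), (8.0, 18), (9.5, 15), (11.0, 15), (12.5, 21), (14.0, 25), (15.5, 22), (17.0, 21), (18.5, 37), (20.0, 67), (21.5, 54), (23.0, 23), (24.5, 17), (26.0, 18), (27.5, 22), (29.0, 31), (30.5, 39), (32.0, 35), (33.5, 30), (35.0, 30), (36.5, 27), (38.0, 24), (39.5, 22)]
T +x [(np.float64(-77.0), 39), (np.float64(-63.5), 1), (np
[... 275 characters left out ...]
3.0), 1), (np.float64(78.0), 26)]
T -x [(np.float64(-77.2), 65), (np.float64(-63.8), 1), (np.float64(-48.8), 20), (np.float64(-39.8), 9), (np.float64(-28.5), 16), (np.float64(-19.8), 10), (np.float64(-8.2), 21), (np.float64(0.2), 9), (np.float64(10.2), 32), (np.float64(20.8), 19), (np.float64(29.8), 13), (np.float64(40.5), 8), (np.float64(50.0), 22), (np.float64(61.5), 0), (np.float64(76.5), 28)]
T R-G top profile [(5.0, 8), (6.5, 10), (8.0, 11), (9.5, 18), (11.0, 25), (12.5, 29), (14.0, 27), (15.5, 17), (17.0, 12), (18.5, 20), (20.0, 36), (21.5, 52), (23.0, 48), (24.5, 23), (26.0, 11), (27.5, 17), (29.0, 16), (30.5, 11), (32.0, 3), (33.5, -4), (35.0, -5), (36.5, -4), (38.0, -5), (39.5, -5)]
```

View pics/rect8.png

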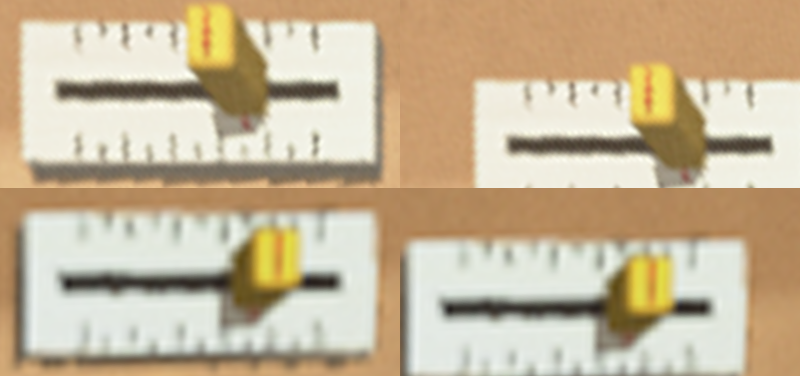

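```bash
python3 - <<'E'
from h import *
O=np.array([.5235,-.2147]);u=np.array([-.105,-.9945]);u/=np.linalg.norm(u);v=np.array([-u[1],u[0]])
def rect(c,z,A=85,B=40,q=.25):
    a=np.arange(-A,A,q)/1000;b=np.arange(-B,B,q)/1000
    X=O+a[None,:,None]*u+b[::-1][:,None,None]*v
    X=np.concatenate([X,np.full(X.shape[:2]+(1,),z)],2)
    p=proj(c,X).reshape(X.shape[0],X.shape[1],2).astype(np.float32)
    return cv2.remap(c["pixels"],p[...,0],p[...,1],cv2.INTER_CUBIC).astype(float)
for f,lo,hi in(("side0",-60,-20),("top0",-60,-20),("side8",5,40),("top8",5,40)):
    c=pickle.load(open(f+".pkl","rb"))
    R=rect(c,.0545);pr=(R[...,2]-R[...,1])[int(28/.25):int(52/.25)].mean(0)
    a=np.arange(-85,85,.25);m=(a>lo)&(a<hi);a=a[m];pr=pr[m]
    # strongest local peak
    k=np.argmax(pr);w=abs(a-a[k])<3;ww=np.clip(pr[w]-pr[w].min(),0,None);print(f,a[k],(a[w]*ww).sum()/ww.sum(),pr[k])
E
```

```text
side0 -43.0 -42.982387836490524 68.46875
top0 -39.5 -39.6170893576677 50.5
side8 20.5 20.358528649231786 69.375
top8 22.0 21.877412214724718 54.197916666666664
```

Both cameras put the pointer at 71.5 to 71.8 mm (3.58 turns), against a wanted 72.7 mm (3.63). I'll regrip and nudge it +1 mm.

```bash
python3 -c "
from g import *
go([.5205,-.2380,.12])"
```

```text
t 30.65 p [0.5334 0.0949 0.2016] F [ 0.65 -0.09 -0.37] op 0.5029225231644862 ydir deg 84.2 x [ 0.012 -0.005 -1.   ] q [-0.04  0.13  1.73 -0.    1.27 -1.51]
shift mm [  82.9 -332.2   19.7]
```

Emit:
servo_tool([
  [0,0,0,0,-25,2,0],
  [0,0,0,5,-75,5,0],
  [0,0,0,15,-130,8,0],
  [0,0,0,30,-185,11,0],
  [0,0,0,50,-240,14,0],
  [0,0,0,70,-290,17,0],
  [0,0,0,83,-325,19,0],
  [0,0,0,83,-332,19.7,0],
])

```text
time_s: 31.65
eef_pos: [0.5194, -0.2407, 0.1195]
eef_rot: [0.71, 0.036, 0.702, -0.038]
wrist_force: [-0.3, -0.2, -0.3]
opening: 0.503
```

```bash
python3 -c "
from g import *
go([.5208,-.2375,.029])"
```

```text
t 31.65 p [ 0.5194 -0.2407  0.1195] F [-0.25 -0.18 -0.28] op 0.5031462204931405 ydir deg 83.98 x [ 0.011 -0.004 -1.   ] q [-0.64  0.29  1.72  0.    1.12 -2.11]
shift mm [90.5  3.6  0.1]
```

Emit:
servo_tool([
  [0,0,0,5,3.5,0,0],
  [0,0,0,20,3.5,0,0],
  [0,0,0,45,3.5,0,0],
  [0,0,0,70,3.5,0,0],
  [0,0,0,86,3.5,0,0],
  [0,0,0,90,3.5,0,0],
  [0,0,0,90,3.5,0,0],
  [0,0,0,90,3.5,0,-0.4],
])

```text
time_s: 32.65
eef_pos: [0.5214, -0.238, 0.0304]
eef_rot: [0.711, 0.035, 0.702, -0.039]
wrist_force: [0.6, -0.3, 0.7]
opening: 0.307
```

Emit:
servo_tool([
  [0,0,0,0,0,0,-1],
  [0,0,0,0,0,0,-1],
  [0,0,0,0,0,0,-1],
  [0,0,0,0,0,0,-1],
  [0,0,0,0,0,0,-1],
  [0,0,0,0,0,0,-1],
  [0,0,0,0,0,0,-1],
  [0,0,0,0,0,0,-1],
])

```text
time_s: 33.65
eef_pos: [0.5216, -0.2381, 0.0309]
eef_rot: [0.711, 0.035, 0.702, -0.039]
wrist_force: [-2.5, 1.7, 5.3]
opening: 0.221
```

```bash
python3 -c "
from g import *
go([.5206,-.2391,.029])"
```

```text
t 33.65 p [ 0.5216 -0.2381  0.0309] F [-2.52  1.73  5.25] op 0.22125752145647548 ydir deg 83.99 x [ 0.013 -0.006 -1.   ] q [-0.64  0.43  1.75  0.    0.95 -2.1 ]
shift mm [ 1.9 -1.1 -0.9]
```

Emit:
servo_tool([
  [0,0,0,0,-0.5,0,-1],
  [0,0,0,0,-1,0,-1],
  [0,0,0,0,-1,0,-1],
  [0,0,0,0,-1,0,-1],
  [0,0,0,0,-1,0,-0.5],
  [0,0,0,0,-1,0,-0.4],
  [0,0,0,0,-1,0,-0.2],
  [0,0,0,0,-1,0,-0.1],
])

```text
time_s: 34.65
eef_pos: [0.5215, -0.2392, 0.0308]
eef_rot: [0.711, 0.035, 0.702, -0.039]
wrist_force: [-0.5, 0.5, 0.0]
opening: 0.449
```

Emit:
servo_tool([
  [0,0,0,-10,0,0,0],
  [0,0,0,-35,0,0,0],
  [0,0,0,-70,0,0,0],
  [0,0,0,-110,0,0,0],
  [0,0,0,-140,20,0,0],
  [0,0,0,-160,65,0,0],
  [0,0,0,-170,115,0,0],
  [0,0,0,-170,160,0,0],
])

```text
time_s: 35.65
eef_pos: [0.5369, -0.0779, 0.2023]
eef_rot: [0.712, 0.035, 0.7, -0.039]
wrist_force: [-0.1, -0.1, -0.1]
opening: 0.501
```

Emit:
servo_tool([
  [0,0,0,0,50,0,0],
  [0,0,0,0,100,0,0],
  [0,0,0,0,150,-5,0],
  [0,0,0,0,200,-10,0],
  [0,0,0,0,250,-15,0],
  [0,0,0,0,290,-20,0],
  [0,0,0,0,300,-20,0],
  [0,0,0,0,300,-20,0],
])

```text
time_s: 36.65
eef_pos: [0.5485, 0.2227, 0.2008]
eef_rot: [0.712, 0.034, 0.7, -0.039]
wrist_force: [-0.9, 0.5, -0.5]
opening: 0.502
```

```bash
python3 - <<'E'
from h import *
from bench import ctrl
O=np.array([.5235,-.2147]);u=np.array([-.105,-.9945]);u/=np.linalg.norm(u);v=np.array([-u[1],u[0]])
def rect(c,z,A=85,B=40,q=.25):
    a=np.arange(-A,A,q)/1000;b=np.arange(-B,B,q)/1000
    X=O+a[None,:,None]*u+b[::-1][:,None,None]*v
    X=np.concatenate([X,np.full(X.shape[:2]+(1,),z)],2)
    p=proj(c,X).reshape(X.shape[0],X.shape[1],2).astype(np.float32)
    return cv2.remap(c["pixels"],p[...,0],p[...,1],cv2.INTER_CUBIC).astype(float)
for n,z0 in(("side",-51.4),("top",-49.6)):
    c=ctrl.camera(n);cv2.imwrite(f"pics/{n}9.png",c["pixels"])
    R=rect(c,.0545);pr=(R[...,2]-R[...,1])[int(28/.25):int(52/.25)].mean(0)
    a=np.arange(-85,85,.25);m=(a>5)&(a<40);a=a[m];pr=pr[m]
    k=np.argmax(pr);w=abs(a-a[k])<3;ww=np.clip(pr[w]-pr[w].min(),0,None);x=(a[w]*ww).sum()/ww.sum();print(n,a[k],x,x-z0,(x-z0)/20)
o=ctrl.get_obs();print(o["time_s"],o["eef_pos"],o["wrist_force"])
E
```

```text
side 21.25 21.26964807344554 72.66964807344554 3.6334824036722773
top 22.75 22.821850878633605 72.4218508786336 3.62109254393168
36.75 [0.54861338 0.22148438 0.20056481] [-0.37200812 -0.11084937  0.22262745]
```

View pics/side9.png

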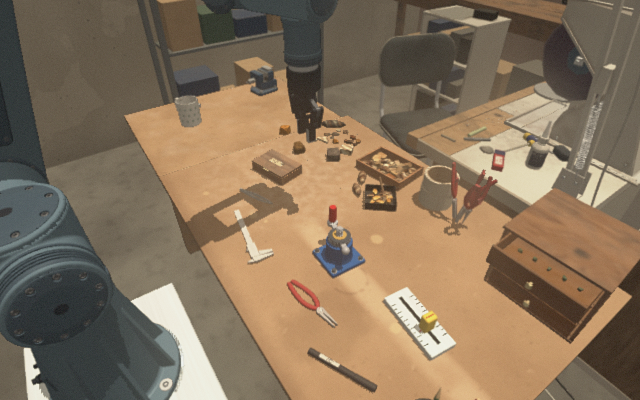

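View pics/top9.png

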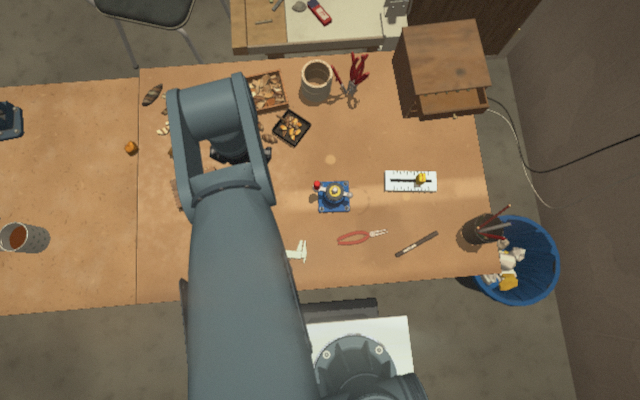

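The pointer now reads 3.62 to 3.63 turns. The gauge knob still stands where I left it (333,212 in the side view; 318,184 in the top view), the bystanders haven't moved, and the arm is clear of everything.

```bash
python3 -c "
from bench import ctrl
print(ctrl.hand_in())"
```

```text
the job is handed in; nothing more can be done
None
```

I screwed the gauge clockwise about 3.63 turns to a snug seat, set the tally pointer to about 3.63, let go, and handed the job in at 36.8 s.

- **Turns:** the arm's path gave 3.630 turns. The released knob's angle in the side view gave 3.638.
- **Seat:** the drag while turning was about 1 N, and it began to rise at around 3.3 turns. The last reading while turning was 4.4 N, so it is at the low end of snug by that reading. From contact near 3.3 turns at 25 N a turn I would expect about 9 N. These two disagree, possibly because the reading came as the arm slowed. Both lie within 4 to 12 N and far below forced.
- **Pointer:** the first placing read about 3.58 turns, so I gripped it again and moved it 1 mm. The last check read 3.63 in the side view and 3.62 in the top view.
- **Bench:** at the end the gripper was open and about 0.2 m above the bench, touching nothing. In the last pictures the pliers and marker are where they started. The calliper and wooden case look unmoved too, though the arm partly hides them in the top view. The tweezers were not clearly visible, and the arm never went down near them.

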